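# Lock the lid, switch on and pulse the kitchen bowl cutter

## Robot

A 6-joint arm with a two-finger parallel gripper is mounted at the origin on the work surface. World frame = base frame: x ahead of the robot, y to its left, z up, the work surface at z = 0. Lengths are in m, angles in rad, forces in N, time in s.
With the tool pointing down it reaches from about 0.35 to 0.775 m from the base axis. Payload 5.5 kg.
Tool frame: the origin (TCP) lies midway between the tips of the shut fingers; the grasp point (between the pads) lies 19 mm behind it; z points along the fingers, y is the line along which they close (so a half turn about z gives the same grasp; the last joint's range is limited). The gripper opens to 85 mm and grips with 20 to 120 N. Pads are 22 mm wide; open, the fingers measure 114 mm over their backs; the gripper's body (76 mm by 85 mm) begins 54 mm behind the grasp point. The pads swing forward as they close: fully open they stand 13 mm farther back than shut.
Start: joints at [-1.484, 0.313, 0.046, 1.304, 0, 1.431], TCP at [0.129, -0.56, 0.231] pointing down, gripper open.
Joint ranges: [-2.76, 2.76], [-0.86, 1.69], [-1.03, 1.26], [-2.2, 2.34], [-1.47, 1.5], [-3.14, 3.14]. Speed limits (rad/s): [2.57, 2.57, 3.14, 3.14, 3.14, 3.14].

## Interface

Orientations are given as a 3x3 rotation matrix whose columns are the frame's x, y, z axes.
In Python, from plant import robot, optics, close_job gives the robot as it stands.
- The arm moves only by the tool arm_command, never from a script. Its arguments are lists of equal length, an entry for each row: "delta_pos": the shift along the tool's x, y, z in m, a list of three; "rot": the turn, a rotation vector about the tool's x, y, z in degrees, a list of three; "hand": the finger opening in m, from 0 to 0.0854. In form: {"delta_pos": [[tx, ty, tz], ...], "rot": [[ax, ay, az], ...], "hand": [hand, ...]}. A call has 1 to 12 rows; each row is the pose to reach, as a shift and turn from the pose commanded when the call began, along the tool's axes at that moment; what a row does not reach only later rows make up. A row lasts 1/10 s, in which the tool goes at most 50 mm and 8.59 degrees, less where a joint would pass 70% of its speed; a pose out of reach is approached as far as the arm can. A call with a gripper value outside its range is refused whole. The fingers move at their own pace and stop on an object; "squeeze" is the grip in N (left out, the last holds). Time passes only in rows, so rows that repeat a pose let the fingers close. It gives the time, the measured TCP pose, the force, the opening and the grip force at its end, in the units of the state.
- robot.read_state(): the state, without advancing time (a new reading comes with each control period).
- optics.capture(name): name is "scene" or "top"; returns the picture (400x640x3 uint8, red, green, blue); there is no depth.
- optics.get_calibration(name): a dict with "vertical_fov" (degrees; the focal length in pixels is half the picture's height over the tangent of half this angle, whatever the lens; pixels are square), "cx", "cy" (the principal point, pixels), "k1" (the pictures are not rectified: a ray, as slopes to the right and down, at radius r is drawn at 1 + k1 r^2 times it, then the intrinsics apply), "R" (3x3) and "t" (3): a world point X has camera coordinates R X + t. Camera axes: x right, y down, z forward; pixel columns grow to the right and rows downward; lengths in m; the calibration is good to about 2 mm. A picture is of the moment at which its call begins. get_calibration takes no time and is no camera call.
- close_job(): hands the job in; it is judged then, once.
The state is a dict: "time": time; "qpos": joint angles; "joint_vel": joint speeds; "joint_efforts": joint torques, N m; "ee_pos": TCP position; "ee_rot": TCP orientation; "ft_force": force on the tool from outside, world axes, zero at the start; "wrist_torque": the same for the moment, N m; "gripper_width": finger opening in m; "gripper_force": force on a finger pad.
Only numpy, scipy, OpenCV 4.12 (cv2) and the standard library are available. Lean on these libraries where they do the work, as an engineer would, in place of code of your own. Each camera call takes 0.05 s, during which the arm holds its last target. There are 200 camera calls.

## Task

Pulse the bowl cutter with your fingertips: push the orange knob on its lid right down to lock the lid, then press the white-striped end of the black rocker switch so that it tips fully over to on, then press the green key right down, keep it down for at least a full second and let it come up again. Keep strictly to that order, do not press the red or white key, and leave the lid locked and the switch on. Pick nothing up, and leave the tin on the machine and everything standing around it where they are.

Things in the scene. Friction and masses are not known exactly. Their poses are not given: they have to be found in the camera images.
- machine: bowl cutter, fixed: white base 220 (x) by 440 mm (y), flat deck 70 mm above the table; origin under its middle, x away from the robot at yaw 0, y left. Metal bowl centred at y +125 mm with grey lid (168 mm across, middle 179 mm above the table). On the right: rocker (centre x 0, y -60 mm) and three keys (y -140 mm; x -55, 0, +55 mm)
- lid_lock (a joint): orange round push knob in the middle of the lid, 44 mm across. Joint: 0 standing up, 0.012 m pushed fully down (lid locked); moves straight down, stiff (about 5 N), stays where it is left; starts within 3 mm of the top
- lid_lock_top (a point): centre of the orange knob's top face, about 197 mm above the table when up, 185 mm when down; moves with it
- rocker (a joint): black rocker switch, 72 mm long (along the machine's x) by 32 mm wide, two wings in a shallow V, in a steel frame 8 mm above the deck; pivot across its middle, 82 mm above the table. Joint: 0 off (white-striped wing up), 0.40 rad on (striped wing down, about level). Tips at about 3 N pressed 24 mm from the pivot, stays where left
- rocker_on_end (a point): point on the top face of the rocker's white-striped wing, about 24 mm from the pivot, where to press; the striped wing is the one towards the machine's +x. About 97 mm above the table when off, about 88 mm when on; moves with it
- green_key (a joint): green round push key, 32 mm across, in a black round housing 48 mm across and 12 mm tall on the deck. Joint: 0 up, 0.006 m fully pressed in; sprung, 1.5 N to start, 5 N at the bottom, comes up by itself. The pulse key.
- green_key_top (a point): centre of the green key's top face (92 mm above the table when up); moves with it. The three keys stand 55 mm apart in one row along the machine's x, 80 mm right of the rocker's centre; which colour has which place varies
- white_key (a joint): white round push key, 32 mm across, in a black round housing 48 mm across and 12 mm tall on the deck. Joint: 0 up, 0.006 m fully pressed in; sprung, 1.5 N to start, 5 N at the bottom, comes up by itself. Leave alone.
- white_key_top (a point): centre of the white key's top face (92 mm above the table when up); moves with it. The three keys stand 55 mm apart in one row along the machine's x, 80 mm right of the rocker's centre; which colour has which place varies
- red_key (a joint): red round push key, 32 mm across, in a black round housing 48 mm across and 12 mm tall on the deck. Joint: 0 up, 0.006 m fully pressed in; sprung, 1.5 N to start, 5 N at the bottom, comes up by itself. Leave alone.
- red_key_top (a point): centre of the red key's top face (92 mm above the table when up); moves with it. The three keys stand 55 mm apart in one row along the machine's x, 80 mm right of the rocker's centre; which colour has which place varies
- spice_tin: small blue-sided metal tin, 34 mm across, 45 mm tall, standing on the machine's deck near its back edge, between rocker and bowl; origin at its underside; loose, leave alone
- sauce_bottle: yellow squeeze bottle, 58 mm across, 175 mm tall, right of the machine; origin at its underside; loose, leave alone
- flask: sage-green drinking flask with a white lid, 72 mm across, 210 mm tall, left of the machine; origin at its underside; loose, leave alone
- ramekin: white ceramic cup, 80 mm across, 45 mm tall, behind the machine; origin at its underside; loose, leave alone
- pepper_jar: glass jar with black cap, 60 mm across, 90 mm tall, behind the machine; origin at its underside; loose, leave alone
- spatula: spatula with wooden handle and black blade, 240 mm long, lying on the table in front of the machine; origin in its middle, x along it; loose, leave alone
- steel_cup: open steel cup, 70 mm across, 80 mm tall, right of the machine; origin at its underside; loose, leave alone

How it is judged:
By the outcome, as a careful person would: the job done as asked, in the order asked, and still so for the second after the job is handed in, with the robot touching nothing.
It also fails if it takes over 45 s, if anything falls off the work surface, if the arm or the gripper's body presses on something with over 40 N, if the wrist force passes 120 N, or if a joint passes its speed limit or range.

## Working session

There is one attempt and no reset: what is moved stays moved. The work goes in short steps, Python scripts to look and compute and a tool call to move; the robot and the scene stay as the last step left them, time stands still between calls to the robot, and variables do not carry over. Pictures are saved under pics/ and viewed, at most 10 in all, crops included, and the job is handed in when it is done.

Besides the shell and the picture viewer there is one more tool, called after ">>>" by a JSON object that holds its "name" and its "arguments", one argument or row to a line. arm_command: Moves the arm, as the interface text tells. Its arguments: {"type":"object","properties":{"delta_pos":{"type":"array"},"rot":{"type":"array"},"hand":{"type":"array"},"squeeze":{"type":"number"}},"required":["delta_pos","rot","hand"]}

```bash
mkdir -p pics
cat > h.py <<'E'
import numpy as np, cv2
from plant import robot, optics
def K(c):
    f=200/np.tan(np.radians(c["vertical_fov"])/2); return f
def ray(name,px):
    c=optics.get_calibration(name); f=K(c); d=np.array([(px[0]-c["cx"])/f,(px[1]-c["cy"])/f])
    u=d.copy()
    for _ in range(30): u=d/(1+c["k1"]*(u@u))
    R=np.array(c["R"]);t=np.array(c["t"]); return -R.T@t, R.T@np.r_[u,1]
def at_z(name,px,z):
    o,d=ray(name,px); return o+d*(z-o[2])/d[2]
def proj(name,X):
    c=optics.get_calibration(name); p=np.array(c["R"])@X+np.array(c["t"]); u=p[:2]/p[2]; u=u*(1+c["k1"]*(u@u)); return u*K(c)+[c["cx"],c["cy"]]
E
python3 - <<'E'
from h import *
for n in("scene","top"):
    cv2.imwrite(f"pics/{n}0.png",optics.capture(n)[:,:,::-1]); c=optics.get_calibration(n); print(n,c)
s=robot.read_state();print(s["time"],s["ee_pos"],s["ee_rot"],s["ft_force"])
E
```

```text
scene {'vertical_fov': 52.787807829062984, 'cx': 321.45373105465126, 'cy': 196.2537337970589, 'k1': -0.010034884280743457, 'R': array([[ 0.71105747,  0.70313334,  0.00088462],
       [ 0.40964214, -0.4132355 , -0.81328331],
       [-0.57148105,  0.57865355, -0.58186724]]), 't': array([-0.43240062, -0.12543204,  1.41213762])}
top {'vertical_fov': 44.12402666017149, 'cx': 319.33235227766517, 'cy': 197.6815610852206, 'k1': -0.04888270275994578, 'R': array([[-0.00482503, -0.99989089,  0.01396161],
       [-0.98303759,  0.00218299, -0.18339118],
       [ 0.18334069, -0.01460966, -0.98294087]]), 't': array([-0.00625754,  0.61083555,  1.55189035])}
0.1 [ 0.1292608  -0.55981048  0.23049374] [[ 9.74389374e-01  2.24867364e-01 -1.26289988e-04]
 [ 2.24867260e-01 -9.74387992e-01  1.66018972e-03]
 [ 2.50267037e-04 -1.64606970e-03 -9.99998614e-01]] [-0.45414604 -0.52242976  0.44600328]
```

View pics/scene0.png

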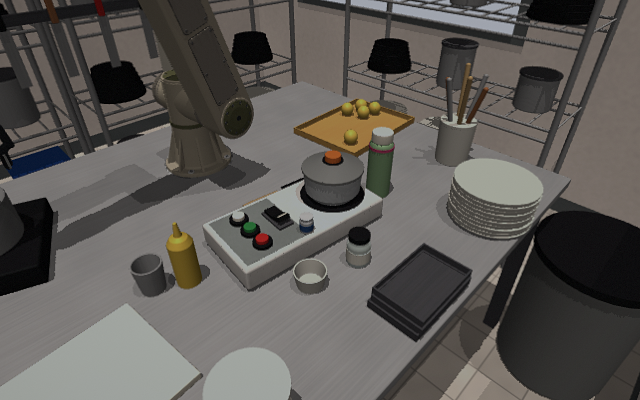

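View pics/top0.png

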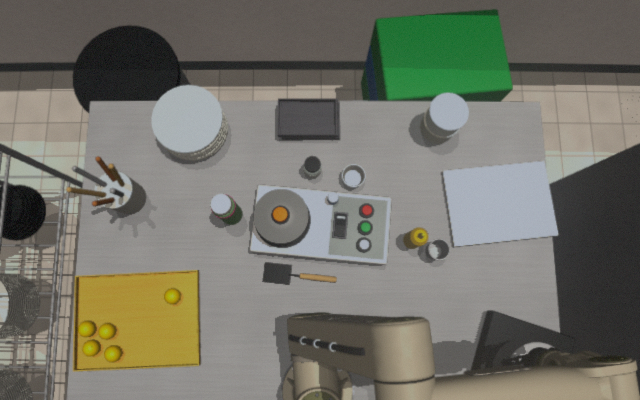

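The scene picture shows the machine, with the white, green and red keys in a row at (238,216), (250,230) and (263,241). In the top picture the orange knob is at (280,214), the keys are at red (366,210), green (365,228) and white (363,245), and the rocker is at (341,225). Next I'll measure their centroids.

```bash
cat > m.py <<'E'
from h import *
def blob(n,im,px,lo,hi,w):
    hsv=cv2.cvtColor(im,cv2.COLOR_RGB2HSV); m=cv2.inRange(hsv,lo,hi)
    k=np.zeros_like(m); k[px[1]-w:px[1]+w,px[0]-w:px[0]+w]=1; m=m*k
    _,l,st,ce=cv2.connectedComponentsWithStats(m); i=1+np.argmax(st[1:,4]); return ce[i],st[i]
E
python3 - <<'E'
from m import *
P={}
for n,g in(("top",dict(knob=(280,214),green=(365,228),red=(366,210),white=(363,245))),("scene",dict(knob=(333,157),green=(250,229),red=(262,240),white=(238,216)))):
    im=optics.capture(n)
    for k,p in g.items():
        lo,hi,z={"knob":((3,150,90),(18,255,255),.195),"green":((50,100,40),(90,255,255),.092),"red":((0,150,60),(6,255,255),.092),"white":((0,0,120),(180,60,255),.092)}[k]
        w=14 if k=="knob" else 9
        c,s=blob(n,im,p,lo,hi,w); print(n,k,c.round(1),s,at_z(n,c,z).round(4)); P[n,k]=at_z(n,c,z)
for n in("top","scene"):
    d=P[n,"red"]-P[n,"white"]; yaw=np.arctan2(d[1],d[0]); print(n,np.linalg.norm(d),np.degrees(yaw))
    # yaw from knob-keyline: 265mm apart
    e=P[n,"knob"]-P[n,"green"]; print(np.linalg.norm(e[:2]),np.degrees(np.arctan2(-e[0],e[1])))
a=optics.capture("top")[180:270,240:400];b=optics.capture("scene")[140:265,200:390]
cv2.imwrite("pics/c1.png",np.vstack([cv2.resize(x,(560,h),interpolation=cv2.INTER_CUBIC) for x,h in((a,300),(b,300))])[:,:,::-1])
E
```

```text
top knob [279.7 213.9] [273 207  15  15 171] [0.5364 0.111  0.195 ]
top green [365.2 226.9] [361 223  10   9  72] [ 0.51   -0.1522  0.092 ]
top red [366.6 209.6] [362 205  10  10  67] [ 0.5653 -0.1581  0.092 ]
top white [361.1 244.5] [354 236  18  18 121] [ 0.4545 -0.1383  0.092 ]
scene knob [332.5 155.5] [325 149  16  15 151] [0.5422 0.1074 0.195 ]
scene green [249.2 226.9] [243 222  13  11 118] [ 0.5143 -0.1542  0.092 ]
scene red [261.5 238.6] [255 233  14  12 123] [ 0.5692 -0.1598  0.092 ]
scene white [236.4 212. ] [229 207  18  13 159] [ 0.4441 -0.1414  0.092 ]
top 0.11255733177208614 -10.132569031319791
0.2645074911631205 -5.718368308057912
scene 0.12644725918777122 -8.371079620863073
0.2630892592013247 -6.079328104097458
```

View pics/c1.png

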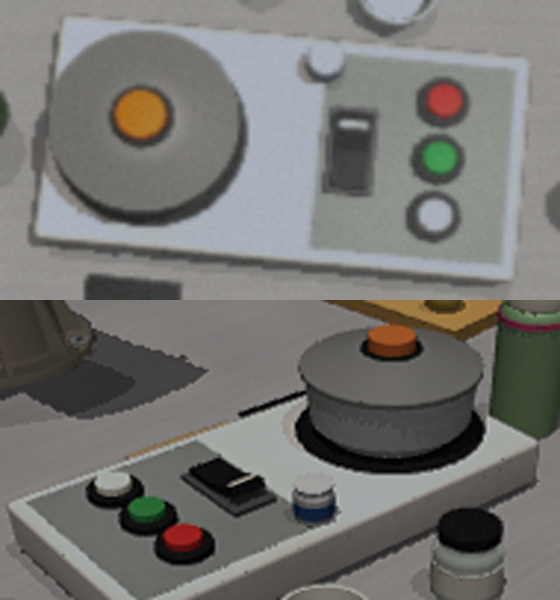

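The crop shows the machine turned by about -6°, the green key in the middle, and the white stripe on the far (+x) wing. The measurements agree: the key pitch is 55.6 mm and knob to green is 264.5 mm against an expected 265.

In world coordinates:
- **Knob:** (0.5375, 0.110)
- **Rocker press point:** (0.543, -0.076)
- **Green key:** (0.511, -0.153)

I'll shut the fingers, raise the tool, and turn it so the closing line runs along the machine's x.

>>> {"name": "arm_command", "arguments": {
  "delta_pos": [
    [0,0,-0.05],
    [0.352,-0.237,-0.06],
    [0.352,-0.237,-0.06],
    [0.352,-0.237,-0.06],
    [0.352,-0.237,-0.06],
    [0.352,-0.237,-0.06],
    [0.352,-0.237,-0.06],
    [0.352,-0.237,-0.06],
    [0.352,-0.237,-0.06],
    [0.352,-0.237,-0.06],
    [0.352,-0.237,-0.06],
    [0.352,-0.237,-0.06]
  ],
  "rot": [
    [0,0,0],
    [0,0,-8],
    [0,0,-16],
    [0,0,-24],
    [0,0,-32],
    [0,0,-40],
    [0,0,-48],
    [0,0,-56],
    [0,0,-64],
    [0,0,-71],
    [0,0,-71],
    [0,0,-71]
  ],
  "hand": [0,0,0,0,0,0,0,0,0,0,0,0]
}}

```text
time: 1.5
ee_pos: [0.4191, -0.2499, 0.2913]
ee_rot: [[0.105, 0.995, -0.0], [0.995, -0.105, -0.0], [-0.0, -0.0, -1.0]]
ft_force: [-0.0, -0.6, 0.5]
gripper_width: 0.0001
gripper_force: 0.0
```

>>> {"name": "arm_command", "arguments": {
  "delta_pos": [
    [0.371,0.08,0.02],
    [0.371,0.08,0.02],
    [0.371,0.08,0.02],
    [0.371,0.08,0.02],
    [0.371,0.08,0.02],
    [0.371,0.08,0.02],
    [0.371,0.08,0.02],
    [0.371,0.08,0.02],
    [0.371,0.08,0.02],
    [0.371,0.08,0.071],
    [0.371,0.08,0.076],
    [0.371,0.08,0.076]
  ],
  "rot": [
    [0,0,0],
    [0,0,0],
    [0,0,0],
    [0,0,0],
    [0,0,0],
    [0,0,0],
    [0,0,0],
    [0,0,0],
    [0,0,0],
    [0,0,0],
    [0,0,0],
    [0,0,0]
  ],
  "hand": [0,0,0,0,0,0,0,0,0,0,0,0]
}}

```text
time: 2.7
ee_pos: [0.536, 0.1085, 0.2141]
ee_rot: [[0.108, 0.994, -0.004], [0.994, -0.108, -0.001], [-0.001, -0.004, -1.0]]
ft_force: [-0.1, -0.5, 0.2]
gripper_width: -0.0
gripper_force: 0.0
```

>>> {"name": "arm_command", "arguments": {
  "delta_pos": [
    [0.001,0.001,0.01],
    [0.001,0.001,0.015],
    [0.001,0.001,0.018],
    [0.001,0.001,0.021],
    [0.001,0.001,0.024],
    [0.001,0.001,0.027],
    [0.001,0.001,0.029],
    [0.001,0.001,0.03],
    [0.001,0.001,0.03]
  ],
  "rot": [
    [0,0,0],
    [0,0,0],
    [0,0,0],
    [0,0,0],
    [0,0,0],
    [0,0,0],
    [0,0,0],
    [0,0,0],
    [0,0,0]
  ],
  "hand": [0,0,0,0,0,0,0,0,0]
}}

```text
time: 3.6
ee_pos: [0.539, 0.1111, 0.1854]
ee_rot: [[0.105, 0.994, 0.001], [0.994, -0.105, -0.0], [-0.0, 0.001, -1.0]]
ft_force: [1.7, -1.6, 2.9]
gripper_width: 0.0002
gripper_force: 1.7
```

>>> {"name": "arm_command", "arguments": {
  "delta_pos": [
    [0,0,0.001],
    [0,0,0.002],
    [0,0,0.003],
    [0,0,0.003]
  ],
  "rot": [
    [0,0,0],
    [0,0,0],
    [0,0,0],
    [0,0,0]
  ],
  "hand": [0,0,0,0]
}}

```text
time: 4.0
ee_pos: [0.5391, 0.1112, 0.1848]
ee_rot: [[0.105, 0.995, 0.003], [0.995, -0.105, -0.0], [-0.0, 0.003, -1.0]]
ft_force: [-3.3, -1.3, 17.4]
gripper_width: -0.0
gripper_force: 8.6
```

The force rose to 17 N at z 0.185, so the knob is on its stop. Next I'll lift and go to the rocker.

>>> {"name": "arm_command", "arguments": {
  "delta_pos": [
    [0,0,-0.03],
    [0,0,-0.05],
    [-0.186,0.024,-0.05],
    [-0.186,0.024,-0.05],
    [-0.186,0.024,-0.05],
    [-0.186,0.024,-0.05],
    [-0.186,0.024,-0.05],
    [-0.186,0.024,-0.01],
    [-0.186,0.024,0.03],
    [-0.186,0.024,0.06],
    [-0.186,0.024,0.067],
    [-0.186,0.024,0.067]
  ],
  "rot": [
    [0,0,0],
    [0,0,0],
    [0,0,0],
    [0,0,0],
    [0,0,0],
    [0,0,0],
    [0,0,0],
    [0,0,0],
    [0,0,0],
    [0,0,0],
    [0,0,0],
    [0,0,0]
  ],
  "hand": [0,0,0,0,0,0,0,0,0,0,0,0]
}}

```text
time: 5.2
ee_pos: [0.5415, -0.075, 0.114]
ee_rot: [[0.104, 0.995, -0.004], [0.995, -0.104, 0.002], [0.001, -0.004, -1.0]]
ft_force: [0.2, 0.3, -0.3]
gripper_width: -0.0003
gripper_force: 0.0
```

Run:
```python
from m import *
t=optics.capture("top");s=optics.capture("scene")
c,st=blob("top",t,(280,214),(3,150,90),(18,255,255),14);print(st,c)
c,st=blob("scene",s,(333,157),(3,150,90),(18,255,255),14);print(st,c)
a=t[180:270,240:400];b=s[140:265,200:390]
cv2.imwrite("pics/c2.png",np.vstack([cv2.resize(x,(560,300),interpolation=cv2.INTER_CUBIC) for x in(a,b)])[:,:,::-1])
```

```text
[273 207  15  15 163] [279.80368098 214.23312883]
[325 154  16  10 120] [332.375      157.91666667]
```

View pics/c2.png

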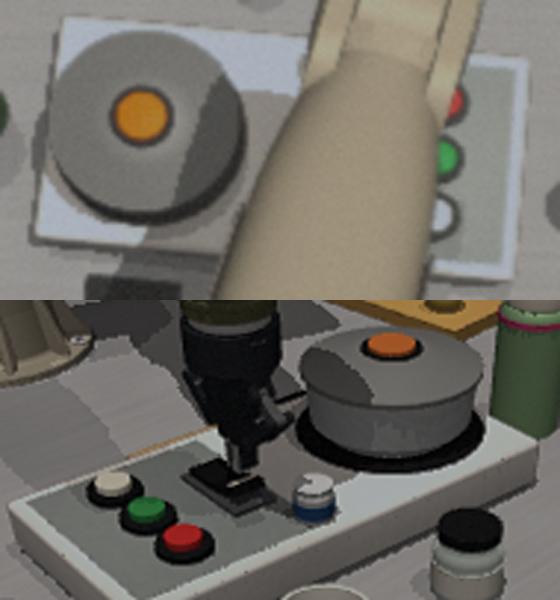

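The picture shows the knob pushed down: its scene blob shrank from 15 to 10 rows. The fingertips are over the striped wing at about (240,465) in the crop, clear of the tin. Now I'll press the rocker.

>>> {"name": "arm_command", "arguments": {
  "delta_pos": [
    [0,0,0.008],
    [0,0,0.012],
    [0,0,0.015],
    [0,0,0.018],
    [0,0,0.021],
    [0,0,0.024],
    [0,0,0.026],
    [0,0,0.027],
    [0,0,0.027]
  ],
  "rot": [
    [0,0,0],
    [0,0,0],
    [0,0,0],
    [0,0,0],
    [0,0,0],
    [0,0,0],
    [0,0,0],
    [0,0,0],
    [0,0,0]
  ],
  "hand": [0,0,0,0,0,0,0,0,0]
}}

```text
time: 6.2
ee_pos: [0.5426, -0.0763, 0.088]
ee_rot: [[0.105, 0.994, -0.001], [0.994, -0.105, -0.0], [-0.0, -0.001, -1.0]]
ft_force: [1.5, -0.8, 1.2]
gripper_width: -0.0003
gripper_force: 1.1
```

>>> {"name": "arm_command", "arguments": {
  "delta_pos": [
    [0,0,0.001],
    [0,0,0.002],
    [0,0,0.003],
    [0,0,0.003]
  ],
  "rot": [
    [0,0,0],
    [0,0,0],
    [0,0,0],
    [0,0,0]
  ],
  "hand": [0,0,0,0]
}}

```text
time: 6.6
ee_pos: [0.5427, -0.0763, 0.0874]
ee_rot: [[0.105, 0.995, 0.001], [0.995, -0.105, -0.001], [-0.001, 0.001, -1.0]]
ft_force: [-3.9, 0.9, 17.1]
gripper_width: -0.0001
gripper_force: 8.9
```

The rocker is on its stop, with 17 N at z 0.087. Next I'll move above the green key and look.

>>> {"name": "arm_command", "arguments": {
  "delta_pos": [
    [0,0,-0.03],
    [0,0,-0.055],
    [-0.08,-0.023,-0.055],
    [-0.08,-0.023,-0.055],
    [-0.08,-0.023,-0.055],
    [-0.08,-0.023,-0.035],
    [-0.08,-0.023,-0.025],
    [-0.08,-0.023,-0.025]
  ],
  "rot": [
    [0,0,0],
    [0,0,0],
    [0,0,0],
    [0,0,0],
    [0,0,0],
    [0,0,0],
    [0,0,0],
    [0,0,0]
  ],
  "hand": [0,0,0,0,0,0,0,0]
}}

```text
time: 7.4
ee_pos: [0.5096, -0.152, 0.108]
ee_rot: [[0.104, 0.995, -0.005], [0.995, -0.104, 0.002], [0.002, -0.005, -1.0]]
ft_force: [-0.5, 0.3, -0.0]
gripper_width: -0.0002
gripper_force: 0.0
```

Run:
```python
from m import *
s=optics.capture("scene")
cv2.imwrite("pics/c3.png",cv2.resize(s[170:260,200:340],(700,450),interpolation=cv2.INTER_CUBIC)[:,:,::-1])
```

```text
(no output)
```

View pics/c3.png

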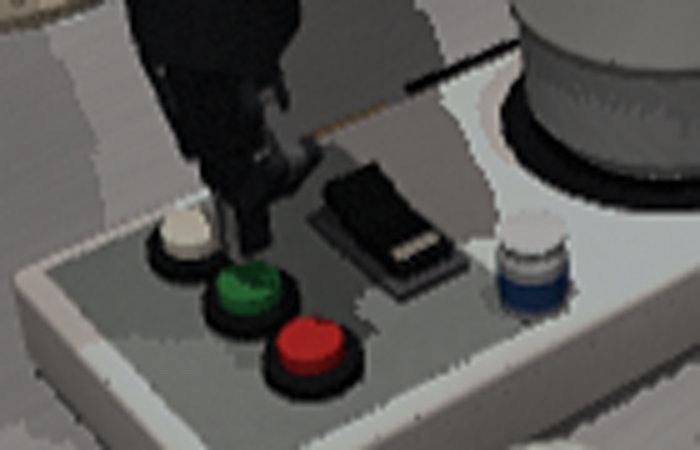

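The picture shows the rocker tipped over: the striped wing at (415,245) is down and the near wing is up. The fingertip hovers over the green key at (250,285). I'll press it and hold.

>>> {"name": "arm_command", "arguments": {
  "delta_pos": [
    [0,0,0.01],
    [0,0,0.015],
    [0,0,0.019],
    [0,0,0.022],
    [0,0,0.025],
    [0,0,0.027],
    [0,0,0.027],
    [0,0,0.027]
  ],
  "rot": [
    [0,0,0],
    [0,0,0],
    [0,0,0],
    [0,0,0],
    [0,0,0],
    [0,0,0],
    [0,0,0],
    [0,0,0]
  ],
  "hand": [0,0,0,0,0,0,0,0]
}}

```text
time: 8.25
ee_pos: [0.5117, -0.1531, 0.0858]
ee_rot: [[0.104, 0.995, 0.001], [0.995, -0.104, -0.0], [-0.0, 0.002, -1.0]]
ft_force: [-7.7, 4.3, 19.3]
gripper_width: -0.0
gripper_force: 9.6
```

At the bottom: z 0.0858 and 19 N, well over the 5 N bottom force. I'll hold for 1.2 s, then release.

>>> {"name": "arm_command", "arguments": {
  "delta_pos": [
    [0,0,0],
    [0,0,0],
    [0,0,0],
    [0,0,0],
    [0,0,0],
    [0,0,0],
    [0,0,0],
    [0,0,0],
    [0,0,0],
    [0,0,0],
    [0,0,0],
    [0,0,0]
  ],
  "rot": [
    [0,0,0],
    [0,0,0],
    [0,0,0],
    [0,0,0],
    [0,0,0],
    [0,0,0],
    [0,0,0],
    [0,0,0],
    [0,0,0],
    [0,0,0],
    [0,0,0],
    [0,0,0]
  ],
  "hand": [0,0,0,0,0,0,0,0,0,0,0,0]
}}

```text
time: 9.45
ee_pos: [0.5117, -0.1531, 0.0858]
ee_rot: [[0.104, 0.995, 0.001], [0.995, -0.104, -0.0], [-0.0, 0.002, -1.0]]
ft_force: [-6.6, 3.1, 19.4]
gripper_width: 0.0001
gripper_force: 9.6
```

>>> {"name": "arm_command", "arguments": {
  "delta_pos": [
    [0,0,0],
    [0,0,0],
    [0,0,0],
    [0,0,-0.03],
    [0,0,-0.07],
    [0,0,-0.12],
    [0,0,-0.16],
    [0,0,-0.16],
    [0,0,-0.16],
    [0,0,-0.16]
  ],
  "rot": [
    [0,0,0],
    [0,0,0],
    [0,0,0],
    [0,0,0],
    [0,0,0],
    [0,0,0],
    [0,0,0],
    [0,0,0],
    [0,0,0],
    [0,0,0]
  ],
  "hand": [0,0,0,0,0,0,0,0,0,0]
}}

```text
time: 10.45
ee_pos: [0.511, -0.1532, 0.242]
ee_rot: [[0.105, 0.995, -0.002], [0.995, -0.105, 0.001], [0.0, -0.002, -1.0]]
ft_force: [0.4, 0.0, -0.9]
gripper_width: -0.0001
gripper_force: 0.0
```

Run:
```python
from m import *
s=optics.capture("scene")
cv2.imwrite("pics/c4.png",cv2.resize(s[130:300,130:410],(790,480),interpolation=cv2.INTER_CUBIC)[:,:,::-1])
```

```text
(no output)
```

View pics/c4.png

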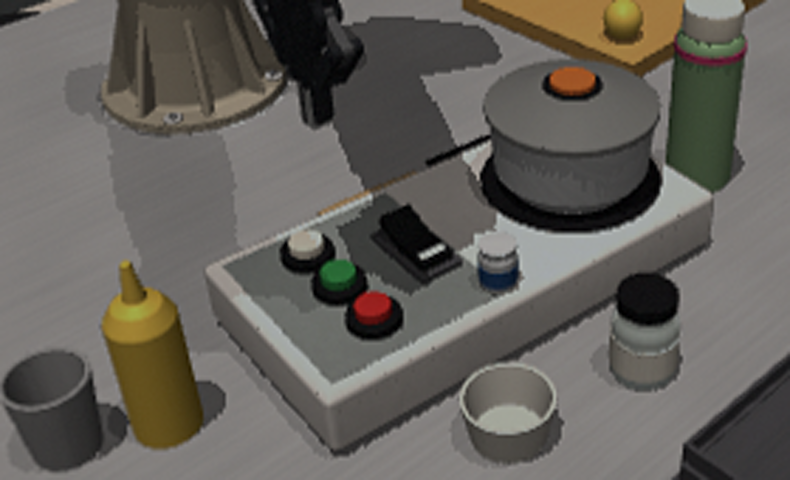

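The picture shows the knob down (573,82), the rocker on (striped end at (430,253) down), and the green key up again (338,273). Everything else is in place and the arm is clear.

```bash
python3 -c "
from plant import close_job
print(close_job())"
```

```text
the job is handed in; nothing more can be done
None
```

I locked the lid, switched the rocker on, then held the green key down for about 1.5 s and let it come up; nothing else was moved, and the job was handed in at about 10.5 s.

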